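# Bring the third sample cell into the photometer's beam and hold it there

### The job

Shut the photometer's cell compartment lid, then turn the winged cell-changer knob clockwise from its rest, feeling for the clicks, to the third click and not past it. The knob springs back when let go, so keep hold of it there: finish with the knob still held at the third click, the lid fully shut and the things round about left where they are.

Things in the scene. Friction and masses are not known exactly. Their poses are not given: they have to be found in the camera images.
- photometer: Bench photometer, fixed, 300 deep (x) x 380 wide (y) mm, deck 128 mm high, sloping front panel with display and keys facing -x. Origin: centre of its underside; x to its back, z up. Cell compartment (130 x 130 mm) on the right of the deck, centred at (20, -95) mm; changer knob on the left, axis at (10, 85) mm. The small round trimmer (18 mm) on the front panel is not used.
- lid_hinge (a point): Axis of the compartment lid's hinge, at mid-width, 130 mm above the bench; it runs along the photometer's y at the far (+x) side of the compartment. Fixed on the photometer.
- lid_edge (a point): Middle of the lid's free edge, on its upper face; moves with the lid. Lid: grey plate 152 wide x 12 mm thick. The point is 150 mm from the hinge axis along the plate and 12 mm above it; x runs along the plate towards the hinge, z is its upward normal. A tab 44 mm wide stands out 16 mm beyond the edge. Shut, the upper face is 142 mm above the bench.
- lid (a joint): Lid angle in rad: 0 is shut (horizontal), growing as it opens up and back, at most 1.35. Stiff friction hinge (0.2 N m): it stays where it is left and is pushed down on its upper face near the free edge with 1 to 3 N.
- knob_grip (a point): Grip point of the cell-changer knob: on its vertical axis, 160 mm above the bench, inside its upright black wing (bar), 44 long x 13 thick, 142 to 171 mm above the bench, on a round skirt of 48 mm diameter. x runs along the bar to the white pointer line, at rest 0.6 rad anticlockwise (from above) from the photometer's x; pinch the bar along y.
- changer (a joint): Knob angle in rad: 0 at rest, growing clockwise seen from above. Clicks at 0.4, 0.8, 1.2 and 1.6 rad (end stop), each with a dot on the plate beneath. Torque to turn: return spring 0.12 N m at rest, 0.16 at the end, plus or minus 0.08 of detent: most 0.1 rad past a click, least 0.3 rad past it. Let go anywhere, it springs back to 0.
- cell_case: Bystander: closed grey case 50 x 70 x 28 mm on the back left of the photometer's deck. Origin: centre of its underside.
- beaker: Bystander: glass beaker, 68 mm across, 90 mm high, on the bench left of the photometer. Origin: centre of its underside.
- wash_bottle: Bystander: white wash bottle, 64 mm across, 175 mm high with its spout, left of the photometer. Origin: centre of its underside.
- tube_rack: Bystander: white test-tube rack 220 x 70 mm, 110 mm high with its tubes, right of the photometer. Origin: centre of its underside.
- reagent_bottle: Bystander: brown bottle, 68 mm across, 150 mm high, on the right of the bench. Origin: centre of its underside.
- cap_jar: Bystander: white jar, 64 mm across, 75 mm high, on the left of the bench. Origin: centre of its underside.

How it is judged:
On the way, in this order (a step that is already met when the one before it is completed fails the run):
1. the lid is shut while the knob is still at rest (value of joint lid below 0.05 rad and value of joint changer below 0.2 rad), for 0.2 s.
2. the knob is held at the third click (value of joint changer between 1.08 and 1.32 rad and contact force between the fingers and changer above 2 N), for 0.3 s.
At the end, for the whole second after the job is handed in: the knob stands still at the third click (1.2 rad, within 0.12 rad) gripped by the fingers (more than 2 N), and the lid is shut (within 0.05 rad) (all of step 2 and velocity of joint changer between -0.1 and 0.1 rad/s and value of joint lid below 0.05 rad); the arm keeps its last pose, push and grip.
It fails at once if the knob is turned while the lid is open (value of joint lid above 0.1 rad and value of joint changer above 0.25 rad).
It fails at once if the knob goes past the third click, over the crest towards the fourth (value of joint changer above 1.42 rad).
It fails at once if a bystander is moved by more than 30 mm (distance of any of cell_case, beaker, wash_bottle, tube_rack, reagent_bottle, cap_jar from where it was at the start of the episode above 0.03 m).
It also fails if it takes over 64 s, if anything falls off the work surface, if the arm or the gripper's body presses on something with over 40 N, if the wrist force passes 120 N, or if a joint passes its speed limit or range.

### The arm

A 6-joint arm with a two-finger parallel gripper is mounted at the origin on the work surface. World frame = base frame: x ahead of the robot, y to its left, z up, the work surface at z = 0. Lengths are in m, angles in rad, forces in N, time in s.
With the tool pointing down it reaches from about 0.35 to 0.85 m from the base axis. Payload 8.1 kg.
Tool frame: the origin (TCP) lies on the centre line of the jaws, within the pads' length; the fingertips stand robot.tips_ahead ahead of it and the grasp point (between the pads) lies 8 mm behind it (robot.tips_ahead is the distance from the TCP to the fingertips, in m); z points along the fingers, y is the direction in which the jaws open and shut (so a half turn about z gives the same grasp; the last joint's range is limited). The gripper opens to 93 mm and grips with 3 to 60 N. Pads are 15 mm wide; open, the fingers measure 128 mm over their backs; the gripper's body (75 mm by 188 mm) begins 65 mm behind the grasp point.
Start: joints at [-1.232, 0.13, 1.488, -0, 1.523, -0.085], TCP at [0.247, -0.547, 0.23] pointing down, gripper open.
Joint ranges: [-2.96, 2.96], [-0.89, 2.26], [0.02, 2.5], [-1.34, 4.48], [0, 2.73], [-2.66, 2.66]. Speed limits (rad/s): [2.39, 2.39, 2.79, 3.14, 3.14, 3.14].

### API

Orientations are given as a rotation vector (axis times angle).
In Python, from plant import monitor, eyes, job, robot gives the robot as it stands.
- The arm moves only by the tool servo_tool, never from a script. Its argument "plan" is a list that holds one entry, the list of rows, each a list of 7 numbers: the closure, from -1 (fully open) to 1 (shut), so that 0 is half open, then the shift along the world's x, y, z in mm, then the turn, a rotation vector about the world's x, y, z in rad. In form: [[[hand, dx, dy, dz, ax, ay, az], ...]]. A call has 1 to 12 rows; each row shifts and turns the commanded pose from where the row before left it; what a row does not reach is not made up. A row lasts 1/10 s, in which the tool goes at most 50 mm and 8.59 degrees, less where a joint would pass 70% of its speed; a pose out of reach is approached as far as the arm can. A call with a gripper value outside its range is refused whole. The fingers move at their own pace and stop on an object; "force" is the grip in N (left out, the last holds). Time passes only in rows, so rows that do not move let the fingers close. It gives the time, the measured TCP pose, the force and the opening at its end, in the units of the state.
- monitor.read_state(): the state, without advancing time (a new reading comes with each control period).
- eyes.read_camera(name): name is "side" or "top" or "wrist"; returns the picture (384x512x3 uint8, red, green, blue); there is no depth.
- eyes.camera_info(name): a dict with "mtx" (3x3 intrinsics, pixels), "R" (3x3) and "t" (3): a world point X has camera coordinates R X + t. Camera axes: x right, y down, z forward; pixel columns grow to the right and rows downward; lengths in m; the calibration is good to about 2 mm. A picture is of the moment at which its call begins: read the wrist's pose just before it. camera_info takes no time and is no camera call; for the wrist camera it gives the pose at the moment of the call.
- job.close_job(): hands the job in, once; it reports no verdict.
The state is a dict: "t": time; "q": joint angles; "dq": joint speeds; "joint_torque": joint torques, N m; "tool_pos": TCP position; "orientation": TCP orientation; "force": force on the tool from outside, world axes, zero at the start; "wrist_torque": the same for the moment, N m; "opening": finger opening in m.
Only numpy, scipy, OpenCV 4.12 (cv2) and the standard library are available. Lean on these libraries where they do the work, as an engineer would, in place of code of your own. Each camera call takes 0.05 s, during which the arm holds its last target. There are 200 camera calls.

## Working session

There is one attempt and no reset: what is moved stays moved. The work goes in short steps, Python scripts to look and compute and a tool call to move; the robot and the scene stay as the last step left them, time stands still between calls to the robot, and variables do not carry over. Pictures are saved under pics/ and viewed, about 8 in all and at most 12, crops included, and the job is handed in when it is done.

Besides the shell and the picture viewer there is one more tool, called after "Emit:" as name(argument=value, ...) on one line, values as JSON. servo_tool: Moves the arm, as the interface text tells. Its arguments: {"type":"object","properties":{"plan":{"type":"array"},"force":{"type":"number"}},"required":["plan"]}

```bash
mkdir -p pics
python3 - <<'E'
from plant import monitor, eyes, job, robot
import cv2
print(robot.tips_ahead, monitor.read_state())
for n in("top","side"):
    cv2.imwrite(f"pics/{n}0.png",cv2.cvtColor(eyes.read_camera(n),cv2.COLOR_RGB2BGR))
    i=eyes.camera_info(n);print(n,i)
a=[cv2.imread(f"pics/{n}0.png") for n in("top","side")]
E
```

```text
0.011 {'t': 0.0, 'q': array([-1.23236200e+00,  1.31114473e-01,  1.48926097e+00,  2.14427689e-05,
        1.52300520e+00, -8.53901385e-02]), 'dq': array([ 0.0006497 , -0.00014314, -0.00131193, -0.0001675 ,  0.00076776,
       -0.00049021]), 'joint_torque': array([ 1.27543140e-04, -5.59845185e+01, -4.91759312e+01,  7.70057808e-02,
        3.55289213e-02, -1.79286494e-04]), 'tool_pos': array([ 0.24660237, -0.54638657,  0.22862538]), 'orientation': array([-3.06958047e+00, -6.60395135e-01,  3.20843602e-04]), 'force': array([ 0.53464382, -0.78518285,  0.06608854]), 'wrist_torque': array([-0.0222891 ,  0.00729823,  0.00944593]), 'opening': 0.09310475410729561}
top {'mtx': array([[393.71303392,   0.        , 254.06349316],
       [  0.        , 393.71303392, 193.56728099],
       [  0.        ,   0.        ,   1.        ]]), 'R': array([[ 0.00360382, -0.99996726,  0.00724443],
       [-0.98800992, -0.00467872, -0.15431947],
       [ 0.15434831, -0.00660143, -0.98799444]]), 't': array([-0.00301372,  0.59755505,  1.39608453])}
side {'mtx': array([[464.32563405,   0.        , 253.16927623],
       [  0.        , 464.32563405, 192.04619319],
       [  0.        ,   0.        ,   1.        ]]), 'R': array([[-9.79614388e-01, -2.00887056e-01,  2.01420326e-04],
       [-1.38572798e-01,  6.75015830e-01, -7.24673173e-01],
       [ 1.45441499e-01, -7.09928179e-01, -6.89092701e-01]]), 't': array([0.56995338, 0.16988125, 1.84186837])}
```

View pics/top0.png

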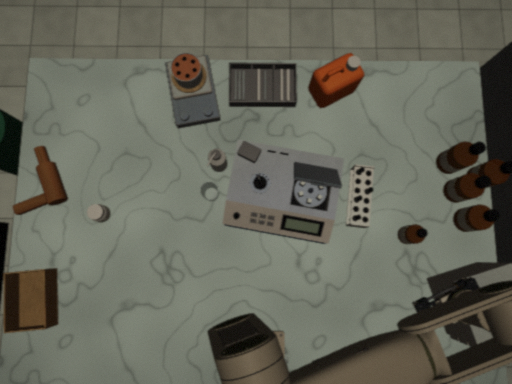

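View pics/side0.png

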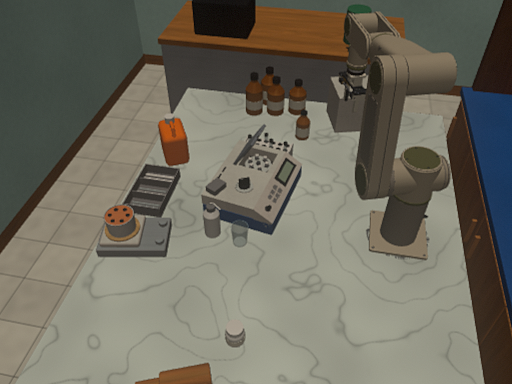

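The top view shows the photometer around (285,195), with its knob near (260,182), the lid raised along (293-342,162-187), and the rack right of it. The side view shows the lid well open near (250,145). I'll enlarge both.

Run:
```python
import cv2
a=cv2.imread("pics/top0.png")[138:248,212:372];cv2.imwrite("pics/tc.png",cv2.convertScaleAbs(cv2.resize(a,None,fx=5,fy=5,interpolation=cv2.INTER_CUBIC),alpha=1.5))
a=cv2.imread("pics/side0.png")[115:235,190:310];cv2.imwrite("pics/sc.png",cv2.convertScaleAbs(cv2.resize(a,None,fx=5,fy=5,interpolation=cv2.INTER_CUBIC),alpha=1.3))
```

```text
(no output)
```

View pics/tc.png

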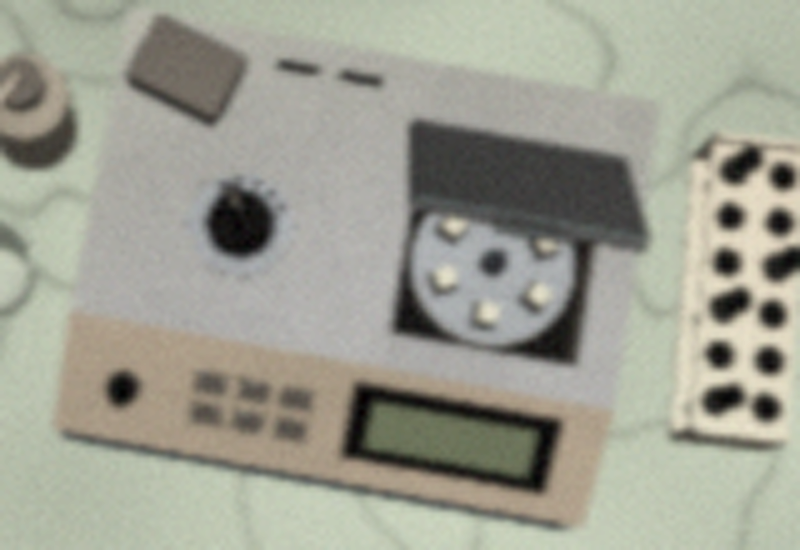

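View pics/sc.png

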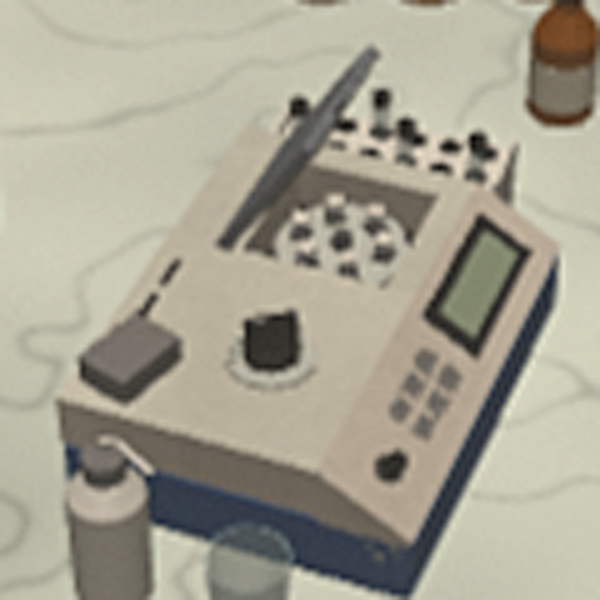

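The enlarged views give the deck corner (658,100), compartment front corners (393,330) and (577,362), knob (238,215), and lid edges in the top crop. The wider lower edge (412,200)-(648,245) is the lid's raised free edge. Now I fit the pose and lid angle together.

```bash
cat > h.py <<'E'
from plant import monitor, eyes, job, robot
import numpy as np, cv2
from scipy.optimize import least_squares
from scipy.spatial.transform import Rotation as Ro
def proj(i,X):
    c=i["R"]@X+i["t"];p=i["mtx"]@c;return p[:2]/p[2]
def world(p,L):
    c,s=np.cos(p[2]),np.sin(p[2]);return np.array([p[0]+c*L[0]-s*L[1],p[1]+s*L[0]+c*L[1],L[2]])
def lidpt(hx,a,d,y,n): # d from hinge along plate, n normal up
    return np.array([hx-d*np.cos(a)+n*np.sin(a),y,.130+d*np.sin(a)+n*np.cos(a)])
E
python3 - <<'E'
from h import *
T=eyes.camera_info("top");S=eyes.camera_info("side")
ct=lambda u,v:np.array([u/5+211.6,v/5+137.6]);cs=lambda u,v:np.array([u/5+189.6,v/5+114.6])
obs=[(T,ct(658,100),(.15,-.19,.128)),(T,ct(393,330),(-.045,-.03,.128)),(T,ct(577,362),(-.045,-.16,.128)),(T,ct(240,222),(.01,.085,.15)),
(S,cs(60,402),(.15,.19,.128)),(S,cs(272,345),(.01,.085,.15))]
lid=[(T,ct(412,200),.15,-.095+.076),(T,ct(648,245),.15,-.095-.076),(S,cs(375,50),.15,-.095-.076)]
def f(p,full=0):
    r=[proj(i,world(p,L))-m for i,m,L in obs]+[proj(i,world(p,lidpt(p[4],p[3],d,y,.012)))-m for i,m,d,y in lid]
    return np.concatenate(r)
s=least_squares(f,[.65,0,-.15,1,.095],loss="soft_l1")
p=s.x;print(p.round(4));print(f(p).reshape(-1,2).round(1))
np.save("p.npy",p)
print("knob",world(p,(.01,.085,.16)),"edge",world(p,lidpt(p[4],p[3],.15,-.095,.012)),"hinge",world(p,(p[4],-.095,.13)))
for n,(i,m,z) in dict(case=(T,ct(188,62),.156),wash=(T,ct(25,80),.175),rack=(T,ct(740,280),.11)).items():
    A=np.linalg.inv(i["mtx"])@np.r_[m,1];d=i["R"].T@A;c=-i["R"].T@i["t"];print(n,(c+d*(z-c[2])/d[2]).round(3))
E
```

```text
[ 0.5982 -0.1009 -0.1646  0.9318  0.0993]
[[ 0.1 -0.3]
 [-0.4  0.4]
 [ 0.2  0.4]
 [ 0.  -0.2]
 [-0.4 -0.1]
 [ 0.2 -1. ]
 [-0.5  0.5]
 [ 0.2 -0.5]
 [-0.1 -0. ]]
knob [ 0.62203546 -0.01864641  0.16      ] edge [ 0.60187488 -0.19776381  0.257559  ] hinge [ 0.68062522 -0.21084379  0.13      ]
case [0.732 0.017 0.156]
wash [0.714 0.128 0.175]
rack [ 0.589 -0.37   0.11 ]
```

The fit is good: residuals are at most 1 px, and the hinge came out at x=0.099, which is plausible. Lid angle is 0.93 rad and the knob is at (0.622,-0.019). Next, the press path.

Run:
```python
from h import *
p=np.load("p.npy")
prev=None
for a in [1.05,.93,.83,.73,.63,.53,.43,.33,.23,.13,.05,0,-.02]:
    L=lidpt(p[4],a,.125,-.095,.012);L[0]+=.008;L[2]+=.011
    w=world(p,L)*1000;print(a,w.round(1),None if prev is None else (w-prev).round(1));prev=w
```

```text
1.05 [ 637.4 -203.7  255.4] None
0.93 [ 624.3 -201.5  248.4] [-13.1   2.2  -7. ]
0.83 [ 614.  -199.8  241.3] [-10.3   1.7  -7. ]
0.73 [ 604.5 -198.2  233.3] [-9.5  1.6 -8. ]
0.63 [ 595.9 -196.8  224.3] [-8.7  1.4 -9. ]
0.53 [ 588.1 -195.5  214.5] [-7.7  1.3 -9.8]
0.43 [ 581.4 -194.4  204. ] [ -6.7   1.1 -10.5]
0.33 [ 575.7 -193.4  192.9] [ -5.7   0.9 -11.2]
0.23 [ 571.2 -192.7  181.2] [ -4.5   0.8 -11.7]
0.13 [ 567.8 -192.1  169.1] [ -3.4   0.6 -12.1]
0.05 [ 566.  -191.8  159.2] [-1.8  0.3 -9.9]
0 [ 565.2 -191.7  153. ] [-0.7  0.1 -6.2]
-0.02 [ 565.  -191.6  150.5] [-0.2  0.  -2.5]
```

Emit:
servo_tool(plan=[[[1, 0, 0, 30, 0, 0, 0], [1, 0, 0, 40, 0, 0, 0], [1, 0, 0, 40, 0, 0, 0], [1, 30, 25, 10, 0, 0, -0.14], [1, 40, 30, 0, 0, 0, -0.15], [1, 40, 35, 0, 0, 0, -0.15], [1, 40, 35, 0, 0, 0, -0.15], [1, 40, 35, 0, 0, 0, 0], [1, 35, 30, 0, 0, 0, 0], [1, 35, 30, 0, 0, 0, 0], [1, 35, 30, 0, 0, 0, 0], [1, 0, 0, 0, 0, 0, 0]]], force=20)

```text
t: 1.3
tool_pos: [0.531, -0.3049, 0.3485]
orientation: [-3.132, 0.207, 0.0]
force: [0.2, 0.4, 1.7]
opening: 0.0024
```

Emit:
servo_tool(plan=[[[1, 40, 40, 0, 0, 0, -0.03], [1, 40, 40, 0, 0, 0, 0], [1, 27, 21, 0, 0, 0, 0], [1, 0, 0, -40, 0, 0, 0], [1, 0, 0, -30, 0, 0, 0], [1, 0, 0, -18, 0, 0, 0], [1, 0, 0, 0, 0, 0, 0]]])

```text
t: 2.0
tool_pos: [0.6233, -0.2174, 0.2569]
orientation: [-3.128, 0.263, 0.011]
force: [-0.5, -0.2, -0.0]
opening: 0.0006
```

Run:
```python
from h import *
print(monitor.read_state()["tool_pos"])
a=cv2.cvtColor(eyes.read_camera("side"),cv2.COLOR_RGB2BGR)[100:220,190:330]
cv2.imwrite("pics/s2.png",cv2.resize(a,None,fx=4,fy=4,interpolation=cv2.INTER_CUBIC))
```

```text
[ 0.62327524 -0.21739388  0.25688898]
```

View pics/s2.png

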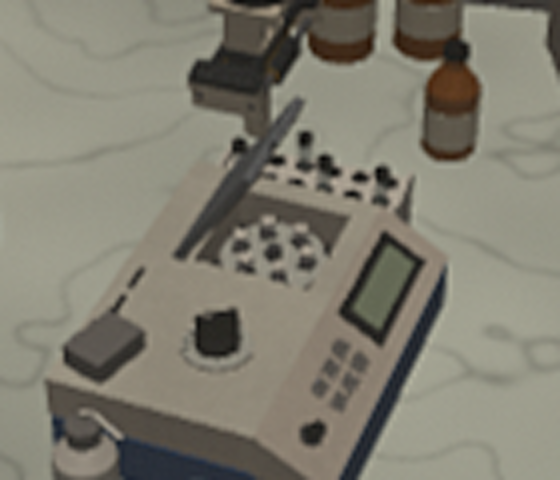

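The side crop shows the closed fingers just behind and above the lid's upper face at (262,115), with no contact. Now I follow the arc down.

Emit:
servo_tool(plan=[[[1, 0, 8, -8, 0, 0, 0], [1, -9, 8, -8, 0, 0, 0], [1, -10, 1, -8, 0, 0, 0], [1, -9, 1, -9, 0, 0, 0], [1, -8, 1, -10, 0, 0, 0], [1, -6, 1, -10, 0, 0, 0], [1, -6, 1, -11, 0, 0, 0], [1, -4, 1, -12, 0, 0, 0], [1, 0, 0, 0, 0, 0, 0]]])

```text
t: 2.95
tool_pos: [0.5726, -0.1953, 0.1846]
orientation: [-3.13, 0.263, 0.002]
force: [-0.9, 0.2, -0.2]
opening: 0.0003
```

Emit:
servo_tool(plan=[[[1, -3, 1, -11, 0, 0, 0], [1, -3, 1, -9, 0, 0, 0], [1, -1, 0, -6, 0, 0, 0], [1, 0, 0, -4, 0, 0, 0], [1, 0, 0, -3, 0, 0, 0], [1, 0, 0, 0, 0, 0, 0], [1, 0, 0, 0, 0, 0, 0]]])

```text
t: 3.65
tool_pos: [0.5663, -0.1937, 0.1532]
orientation: [-3.13, 0.263, 0.0]
force: [-3.2, 1.3, 5.7]
opening: 0.0002
```

Run:
```python
from h import *
print(monitor.read_state()["tool_pos"],monitor.read_state()["force"])
a=cv2.cvtColor(eyes.read_camera("side"),cv2.COLOR_RGB2BGR)[100:220,190:330]
cv2.imwrite("pics/s3.png",cv2.resize(a,None,fx=4,fy=4,interpolation=cv2.INTER_CUBIC))
```

```text
[ 0.56630238 -0.19371815  0.15324569] [-3.15897643  1.32423332  5.73567157]
```

View pics/s3.png

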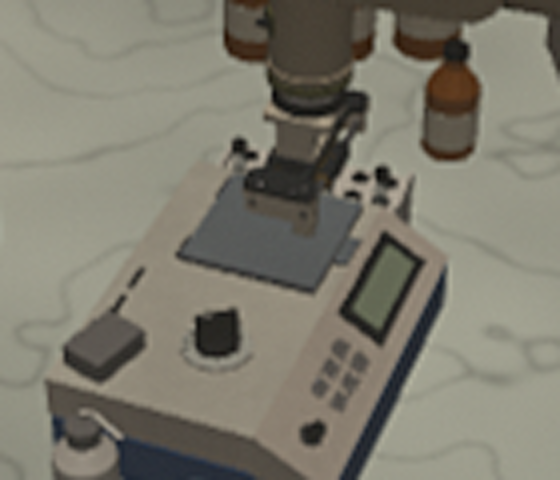

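The side crop shows the lid lying flat, with the tips on it at z=0.142 and 5.7 N of push, so it's shut. Next I lift, go above the knob, turn to its bar and open.

Emit:
servo_tool(plan=[[[1, 0, 0, 30, 0, 0, 0], [1, 0, 0, 40, 0, 0, 0], [0.2, 0, 0, 30, 0, 0, 0.14], [0, 15, 40, 0, 0, 0, 0.14], [0, 15, 45, 0, 0, 0, 0.14], [0, 15, 45, 0, 0, 0, 0.14], [0, 11, 44, 0, 0, 0, 0.04], [0, 0, 0, 0, 0, 0, 0], [0, 0, 0, 0, 0, 0, 0]]])

```text
t: 4.6
tool_pos: [0.6225, -0.0188, 0.2524]
orientation: [3.068, 0.676, -0.001]
force: [-0.2, 0.2, 0.3]
opening: 0.046
```

Run:
```python
from h import *
s=monitor.read_state();print(s["tool_pos"],s["force"],s["wrist_torque"],s["opening"],2*np.arctan2(s["orientation"][1],s["orientation"][0]))
i=eyes.camera_info("wrist");a=cv2.cvtColor(eyes.read_camera("wrist"),cv2.COLOR_RGB2BGR)
p=np.load("p.npy")
for L in[(.01,.085,.171),(.01,.085,.142)]: print(proj(i,world(p,L)))
np.savez("w.npz",**i)
cv2.imwrite("pics/w1.png",a)
```

```text
[ 0.62248125 -0.01883312  0.25240463] [-0.23728624  0.1663296   0.31839658] [-0.01741155  0.00117558 -0.0589422 ] 0.04603108059961862 0.43406361172642116
[260.3918487 203.8887501]
[260.37533274 194.54889716]
```

View pics/w1.png

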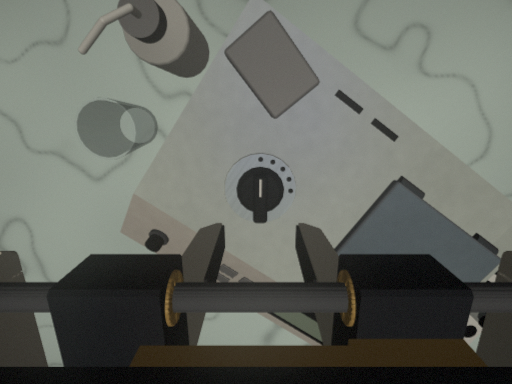

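The wrist view shows the knob centred on column 260, with its bar along the image rows, so the jaw alignment is right. It also shows the lid shut. The skirt centre is about (260,190) against a predicted (260,194), so I'll enlarge to refine along the bar.

Run:
```python
from h import *
a=cv2.imread("pics/w1.png")[140:240,210:310]
cv2.imwrite("pics/w1c.png",cv2.convertScaleAbs(cv2.resize(a,None,fx=6,fy=6,interpolation=cv2.INTER_CUBIC),alpha=2,beta=20))
i=np.load("w.npz");k=np.array([.622,-.0186]);b=np.array([np.cos(.435),np.sin(.435)])
for s in(-.022,0,.022):
  for z in(.142,.171): print(s,z,((proj(i,np.r_[k+s*b,z])-[210,140])*6).round())
for s in(-.024,.024): print("skirt",s,[((proj(i,np.r_[k+s*b,z])-[210,140])*6).round() for z in(.128,.142)])
```

```text
-0.022 0.142 [302. 453.]
-0.022 0.171 [302. 521.]
0 0.142 [302. 327.]
0 0.171 [302. 383.]
0.022 0.142 [302. 196.]
0.022 0.171 [302. 239.]
skirt -0.024 [array([302., 435.]), array([302., 464.])]
skirt 0.024 [array([302., 167.]), array([302., 184.])]
```

View pics/w1c.png

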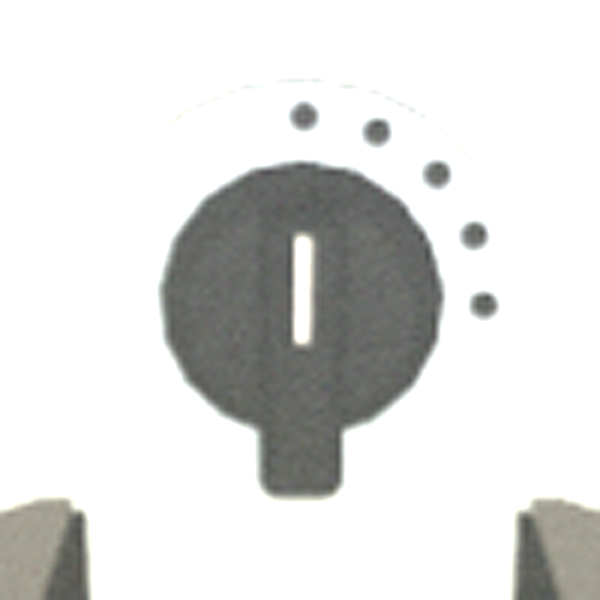

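The bar's near end is at row 495 against a predicted 521, and the skirt's front edge is at 163 against 184. So the knob is about 3–4 mm further along its bar; I shift +3 mm and descend.

Emit:
servo_tool(plan=[[[0, 2.5, 1.3, -30, 0, 0, 0], [0, 0, 0, -30, 0, 0, 0], [0, 0, 0, -22, 0, 0, 0], [0, 0, 0, -14, 0, 0, 0], [0, 0, 0, 0, 0, 0, 0], [1, 0, 0, 0, 0, 0, 0], [1, 0, 0, 0, 0, 0, 0], [1, 0, 0, 0, 0, 0, 0], [1, 0, 0, 0, 0, 0, 0]]], force=45)

```text
t: 5.55
tool_pos: [0.6255, -0.0185, 0.1579]
orientation: [3.068, 0.674, 0.003]
force: [0.3, -0.0, 0.6]
opening: 0.0195
```

```bash
cat > st.py <<'E'
from h import *
s=monitor.read_state();print(s["t"],s["tool_pos"].round(4),s["force"].round(1),"tq",s["wrist_torque"].round(3),"op",round(s["opening"],4),"yaw",2*np.arctan(s["orientation"][1]/s["orientation"][0]),"q6",s["q"][5])
E
python3 st.py
```

```text
5.55 [ 0.6255 -0.0185  0.1579] [ 0.3 -0.   0.6] tq [-0.007  0.04   0.011] op 0.0195 yaw 0.432291941164719 q6 1.0270122002099418
```

Still closing, so I wait and read again.

Emit:
servo_tool(plan=[[[1, 0, 0, 0, 0, 0, 0], [1, 0, 0, 0, 0, 0, 0], [1, 0, 0, 0, 0, 0, 0]]])

```text
t: 5.85
tool_pos: [0.625, -0.0177, 0.1575]
orientation: [-3.068, -0.674, -0.001]
force: [-2.9, 4.1, 4.4]
opening: 0.0128
```

```bash
python3 st.py
```

```text
5.85 [ 0.625  -0.0177  0.1575] [-2.9  4.1  4.4] tq [ 0.749  0.525 -0.198] op 0.0128 yaw 0.43257547671100544 q6 1.0271905638695664
```

Gripped: the opening is 12.8 mm, matching the bar. I turn clockwise and read the torque as I go.

Emit:
servo_tool(plan=[[[1, 0, 0, 0, 0, 0, -0.1], [1, 0, 0, 0, 0, 0, -0.1], [1, 0, 0, 0, 0, 0, 0], [1, 0, 0, 0, 0, 0, 0]]])

```text
t: 6.25
tool_pos: [0.6251, -0.0179, 0.1575]
orientation: [-3.12, -0.365, -0.001]
force: [-2.5, 1.5, 5.2]
opening: 0.0127
```

```bash
python3 st.py
```

```text
6.25 [ 0.6251 -0.0179  0.1575] [-2.5  1.5  5.2] tq [0.535 0.465 0.133] op 0.0127 yaw 0.2326559854412878 q6 1.227105709908192
```

Emit:
servo_tool(plan=[[[1, 0, 0, 0, 0, 0, -0.1], [1, 0, 0, 0, 0, 0, -0.1], [1, 0, 0, 0, 0, 0, 0], [1, 0, 0, 0, 0, 0, 0]]])

```text
t: 6.65
tool_pos: [0.6251, -0.0183, 0.1575]
orientation: [3.141, 0.051, 0.001]
force: [-1.6, 2.1, 4.4]
opening: 0.0126
```

```bash
python3 st.py
```

```text
6.65 [ 0.6251 -0.0183  0.1575] [-1.6  2.1  4.4] tq [0.291 0.445 0.13 ] op 0.0126 yaw 0.03247358216457457 q6 1.427072660374509
```

Emit:
servo_tool(plan=[[[1, 0, 0, 0, 0, 0, -0.1], [1, 0, 0, 0, 0, 0, 0], [1, 0, 0, 0, 0, 0, 0]]])

```text
t: 6.95
tool_pos: [0.6251, -0.0184, 0.1575]
orientation: [3.14, -0.106, 0.001]
force: [-2.2, 0.9, 5.6]
opening: 0.0125
```

```bash
python3 st.py
```

```text
6.95 [ 0.6251 -0.0184  0.1575] [-2.2  0.9  5.6] tq [0.217 0.44  0.21 ] op 0.0125 yaw -0.06748152969299297 q6 1.5269813087008555
```

The torque reads 0.133 at 0.2 rad, 0.130 at 0.4 and 0.21 at 0.5, matching the detent model with the first click at 0.4. I continue.

Emit:
servo_tool(plan=[[[1, 0, 0, 0, 0, 0, -0.1], [1, 0, 0, 0, 0, 0, -0.1], [1, 0, 0, 0, 0, 0, 0], [1, 0, 0, 0, 0, 0, 0]]])

```text
t: 7.35
tool_pos: [0.6251, -0.0187, 0.1575]
orientation: [3.113, -0.419, 0.001]
force: [-1.4, 0.4, 5.3]
opening: 0.0126
```

```bash
python3 st.py
```

```text
7.35 [ 0.6251 -0.0187  0.1575] [-1.4  0.4  5.3] tq [0.015 0.434 0.046] op 0.0126 yaw -0.2678383349790699 q6 1.727147684682389
```

Emit:
servo_tool(plan=[[[1, 0, 0, 0, 0, 0, -0.1], [1, 0, 0, 0, 0, 0, -0.1], [1, 0, 0, 0, 0, 0, 0], [1, 0, 0, 0, 0, 0, 0]]])

```text
t: 7.75
tool_pos: [0.625, -0.019, 0.1575]
orientation: [3.055, -0.728, 0.001]
force: [-3.3, -0.9, 4.9]
opening: 0.0128
```

```bash
python3 st.py
```

```text
7.75 [ 0.625  -0.019   0.1575] [-3.3 -0.9  4.9] tq [-0.128  0.58   0.187] op 0.0128 yaw -0.4677344912414762 q6 1.9269840773106608
```

Emit:
servo_tool(plan=[[[1, 0, 0, 0, 0, 0, -0.1], [1, 0, 0, 0, 0, 0, -0.1], [1, 0, 0, 0, 0, 0, 0], [1, 0, 0, 0, 0, 0, 0]]])

```text
t: 8.15
tool_pos: [0.6248, -0.0192, 0.1575]
orientation: [2.967, -1.03, 0.001]
force: [-4.8, -2.3, 5.5]
opening: 0.0127
```

```bash
python3 st.py
```

```text
8.15 [ 0.6248 -0.0192  0.1575] [-4.8 -2.3  5.5] tq [-0.29   0.807  0.07 ] op 0.0127 yaw -0.6680866049513212 q6 2.1271423395823272
```

The pattern fits: dips at 0.7 and 1.1 rad (0.046, 0.07) and a high at 0.9, just past click 2. One more 0.1 rad should reach click 3.

Emit:
servo_tool(plan=[[[1, 0, 0, 0, 0, 0, -0.1], [1, 0, 0, 0, 0, 0, 0], [1, 0, 0, 0, 0, 0, 0], [1, 0, 0, 0, 0, 0, 0], [1, 0, 0, 0, 0, 0, 0], [1, 0, 0, 0, 0, 0, 0]]])

```text
t: 8.75
tool_pos: [0.6247, -0.0194, 0.1575]
orientation: [2.911, -1.176, 0.001]
force: [-4.8, -2.1, 6.8]
opening: 0.0126
```

```bash
python3 st.py
python3 - <<'E'
from h import *
a=cv2.cvtColor(eyes.read_camera("wrist"),cv2.COLOR_RGB2BGR)
cv2.imwrite("pics/w2.png",cv2.convertScaleAbs(a,alpha=1.5))
b=cv2.cvtColor(eyes.read_camera("side"),cv2.COLOR_RGB2BGR)[110:230,180:320]
cv2.imwrite("pics/s4.png",cv2.resize(b,None,fx=4,fy=4,interpolation=cv2.INTER_CUBIC))
E
```

```text
8.75 [ 0.6247 -0.0194  0.1575] [-4.8 -2.1  6.8] tq [-0.326  0.885  0.183] op 0.0126 yaw -0.7679073133503443 q6 2.2268751079878273
```

View pics/w2.png

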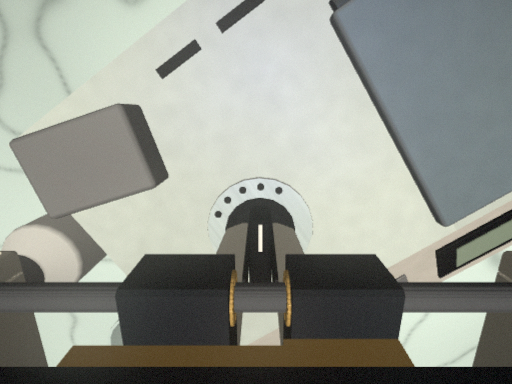

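View pics/s4.png

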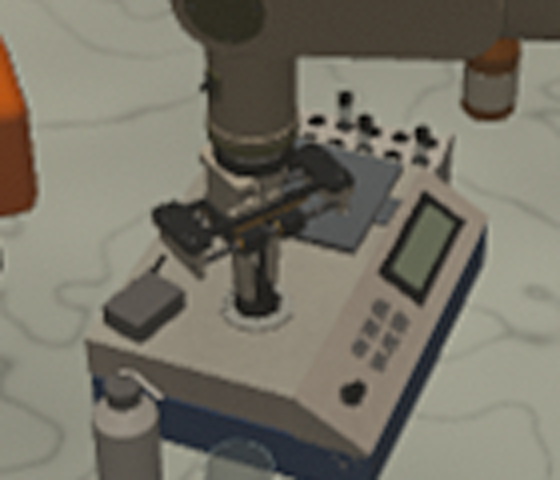

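The wrist view has the pointer line (260,237) aimed at the fourth dot (260,187). Dots run from rest at (218,214), so that is the third click. The side view shows the lid shut and the bystanders in place. I'm handing in.

```bash
python3 -c "
from plant import job
print(job.close_job())"
```

```text
the job is handed in; nothing more can be done
None
```

The lid is shut and the knob was still held at the third click when I handed the job in, at about 9 s on the robot's clock. No verdict came back.

- **Lid:** I pressed it down with the closed fingertips. They ended at z = 0.142 m with 5.7 N of push, and both later views show it flat.
- **Knob:** I gripped the bar with 45 N and turned it 1.20 rad clockwise, going by the tool's measured yaw.
    - **Torque:** The readings followed the detent pattern. They dipped at 0.7 and 1.1 rad and were highest just past the first two clicks. The last was 0.18 N m at 1.2 rad, a little above the 0.15 expected there.
    - **Dots:** The pointer lines up with the third click's dot.
- **Bystanders:** The cell case, wash bottle, beaker and tube rack look unmoved in the last pictures, judged by eye. The cap jar was outside that view; the arm did not go near it.
- **Disagreement:** The wrist camera put the knob 3–4 mm further along its bar than the first fit from the top and side cameras. I moved the grip 3 mm to allow for it, and the knob turned without slipping.

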